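Open the free door of the push-to-open spice cupboard

ROBOT

A 7-joint arm with a two-finger parallel gripper is mounted at the origin on the work surface. World frame = base frame: x ahead of the robot, y to its left, z up, the work surface at z = 0. Lengths are in m, angles in rad, forces in N, time in s.
With the tool pointing down it reaches from about 0.4 to 0.875 m from the base axis. Payload 19.3 kg.
Tool frame: the origin (TCP) lies at the very end of the fingers, on their centre line; the grasp point (between the pads) lies 19 mm behind it (bot.grasp_offset is the distance from the TCP to the grasp point, in m); z points along the fingers, y is the line along which they close (so a half turn about z gives the same grasp; the last joint's range is limited). The gripper opens to 85 mm and grips with 20 to 120 N. Pads are 22 mm wide; open, the fingers measure 114 mm over their backs; the gripper's body (76 mm by 85 mm) begins 54 mm behind the grasp point. The pads swing forward as they close: fully open they stand 13 mm farther back than shut.
Start: joints at [-1.406, 0.521, -0.036, 1.599, 0.021, 1.021, -0.113], TCP at [0.145, 0.608, 0.231] pointing down, gripper open.
Joint ranges: [-2.91, 2.91], [-0.3, 2.13], [-1.5, 1.42], [0.17, 2.43], [-1.26, 4.41], [0.16, 1.93], [-2.52, 2.52]. Speed limits (rad/s): [1.89, 1.89, 2.39, 2.39, 3.01, 3.01, 3.01].

INTERFACE

Orientations are given as a unit quaternion [x, y, z, w].
In Python, from plant import bot gives the robot as it stands.
- The arm moves only by the tool send_rows, never from a script. Its argument "targets" is a list that holds one entry, the list of rows, each a list of 4 numbers: the shift along the tool's x, y, z in mm, then the turn about the tool's z in rad. In form: [[[tx, ty, tz, turn], ...]]. A call has 1 to 5 rows; each row is the pose to reach, as a shift and turn from the pose commanded when the call began, along the tool's axes at that moment; what a row does not reach only later rows make up. A row lasts 1/12 s, in which the tool goes at most 41.7 mm and 7.16 degrees, less where a joint would pass 70% of its speed; a pose out of reach is approached as far as the arm can. A call with a gripper value outside its range is refused whole. "fingers" is the opening, from 0 (shut) to 1 (fully open), set as the call begins (left out, the last holds). The fingers move at their own pace and stop on an object; the grip force is fixed at half the most. Time passes only in rows, so rows that repeat a pose let the fingers close. It gives the time, the measured TCP pose, the force, the opening and the grip force at its end, in the units of the state.
- bot.observe(): the state, without advancing time (a new reading comes with each control period).
- bot.grab_frame(name): name is "scene" or "top"; returns a dict with "color" (400x640x3 uint8, blue, green, red), "fx", "fy", "cx", "cy" (pixels), "eye" and "attitude" of the camera in the world. Camera axes: x right, y down, z forward; pixel columns grow to the right and rows downward; lengths in m; the calibration is good to about 2 mm. A picture is of the moment at which its call begins. There is no depth.
- bot.job_done(): hands the job in; it is judged then, once.
The state is a dict: "clock": time; "joint_positions": joint angles; "qvel": joint speeds; "joint_efforts": joint torques, N m; "eef_pos": TCP position; "orientation": TCP orientation; "contact_force": force on the tool from outside, world axes, zero at the start; "wrist_torque": the same for the moment, N m; "opening": finger opening in m; "grip_force": force on a finger pad.
Only numpy, scipy, OpenCV 4.12 (cv2) and the standard library are available. Lean on these libraries where they do the work, as an engineer would, in place of code of your own. Each camera call takes 0.05 s, during which the arm holds its last target. There are 200 camera calls.

TASK

The small cupboard on the counter has two white doors without handles, held by push-to-open catches, and the potted plant stands in the way of one of them. With the fingertips, press the other door in at its free edge until the catch lets go and the door springs ajar, then push that door wide open to about a right angle, grasping nothing, and move clear. Keep the blocked door shut, and leave the plant, the trivet, the mug and the picture frame standing where they are.

Things in the scene. Friction and masses are not known exactly. Their poses are not given: they have to be found in the camera images.
- cupboard: Fixed plywood cupboard 410 wide (y), 190 deep, 220 high, two white handleless doors facing the robot. Origin: on the counter (z = 0) under the middle of the box's front; own +x points into it, y left, z up. Here each closed door fills x -24 to -8 mm, z 45 to 220 (flush with the top), y 3 to 205 (left) or -3 to -205 (right). Hinges at the outer edges; free edges meet in the middle.
- left_door (a joint): Left (+y) door angle, rad: 0 shut and latched, negative pressed in, positive open, limit 1.75. Press it in 0.03 rad (6 mm at the free edge, 2 to 3 N there, more nearer the hinge; firm stop at 7 mm) to free the catch; as the finger backs off, the door springs to about 0.4-0.6. From there it stays where left; about 1 N at 150 mm from the hinge pushes it on. It does not relatch. Noise 0.01 rad.
- right_door (a joint): The same for the right (-y) door; positive is again open towards the robot.
- left_edge (a point): Top corner of the left door's outer face at its free edge (moves with the door), 202 mm from the hinge axis, 220 mm above the counter.
- right_edge (a point): The same point of the right door.
- left_hinge (a point): Point on the left door's vertical hinge axis, level with the door's top (220 mm above the counter). The axis lies in the middle of the door's 16 mm thickness.
- right_hinge (a point): The same point of the right door.
- plant: Small green plant in a white pot, 90 across, about 175 high, standing on the counter some 100 mm in front of one of the two doors, in its swing: that door is the blocked one. Origin under its middle.
- trivet: Round cork trivet, 110 across and 12 thick, lying in front of the other door, about 100 mm from it. Doors pass 33 mm above it. Origin under its middle.
- mug: White mug, 80 across, 90 high, on the counter to the left. Origin under its middle.
- frame: Small wooden picture frame, 130 wide and 170 high, leaning on its strut, to the right of the cupboard. Origin at the foot of the frame.

How it is judged:
On the way, in this order (a step that is already met when the one before it is completed fails the run):
1. the free door is pressed in against its catch (((y of plant in the frame of cupboard above 0 m and value of joint right_door below -0.01 rad) or (y of plant in the frame of cupboard below 0 m and value of joint left_door below -0.01 rad))), for 0.02 s.
2. the free door has sprung ajar, with no finger on it (((y of plant in the frame of cupboard above 0 m and value of joint right_door above 0.3 rad and contact force between each of the arm, the fingers and right_door below 0.3 N) or (y of plant in the frame of cupboard below 0 m and value of joint left_door above 0.3 rad and contact force between each of the arm, the fingers and left_door below 0.3 N))), for 0.1 s.
At the end, for the whole second after the job is handed in: The door without the plant before it stands open by more than 1.2 rad (69 degrees) and is at rest; the blocked door is still shut (below 0.03 rad); plant, trivet, mug and frame are upright and within 30 mm of where they stood (((y of plant in the frame of cupboard above 0 m and value of joint right_door above 1.2 rad and velocity of joint right_door between -0.1 and 0.1 rad/s and value of joint left_door below 0.03 rad) or (y of plant in the frame of cupboard below 0 m and value of joint left_door above 1.2 rad and velocity of joint left_door between -0.1 and 0.1 rad/s and value of joint right_door below 0.03 rad)) and not (distance of plant from where it was at the start of the episode above 0.03 m) and not (distance of trivet from where it was at the start of the episode above 0.03 m) and not (distance of mug from where it was at the start of the episode above 0.03 m) and not (distance of frame from where it was at the start of the episode above 0.03 m) and angle between each of plant, trivet, mug, frame's own z axis and vertical below 0.2 rad); the robot touches nothing.
It fails at once if the blocked door is opened ((y of plant in the frame of cupboard above 0 m and value of joint left_door above 0.05 rad) or (y of plant in the frame of cupboard below 0 m and value of joint right_door above 0.05 rad)).
It fails at once if the potted plant is shoved away, lifted or tipped (distance of plant from where it was at the start of the episode above 0.03 m or angle between plant's own z axis and vertical above 0.35 rad or height (world z) of plant above 0.015 m).
It fails at once if the cork trivet is shoved away, lifted or tipped (distance of trivet from where it was at the start of the episode above 0.03 m or angle between trivet's own z axis and vertical above 0.35 rad or height (world z) of trivet above 0.015 m).
It fails at once if the mug is shoved away, lifted or tipped (distance of mug from where it was at the start of the episode above 0.03 m or angle between mug's own z axis and vertical above 0.35 rad or height (world z) of mug above 0.015 m).
It fails at once if the picture frame is shoved away, lifted or tipped (distance of frame from where it was at the start of the episode above 0.03 m or angle between frame's own z axis and vertical above 0.35 rad or height (world z) of frame above 0.015 m).
It also fails if it takes over 51 s, if anything falls off the work surface, if the arm or the gripper's body presses on something with over 40 N, if the wrist force passes 120 N, or if a joint passes its speed limit or range.

## Working session

There is one attempt and no reset: what is moved stays moved. The work goes in short steps, Python scripts to look and compute and a tool call to move; the robot and the scene stay as the last step left them, time stands still between calls to the robot, and variables do not carry over. Pictures are saved under pics/ and viewed, at most 10 in all, crops included, and the job is handed in when it is done.

Besides the shell and the picture viewer there is one more tool, called after "Emit:" in YAML: its name, and indented under it one key for each argument. send_rows: Moves the arm, as the interface text tells. Its arguments: {"type":"object","properties":{"targets":{"type":"array","items":{"type":"array","items":{"type":"array","items":{"type":"number"}}}},"fingers":{"type":"number"}},"required":["targets"]}

```bash
mkdir -p pics
cat > h.py <<'E'
import numpy as np, cv2
from scipy.spatial.transform import Rotation as R
from plant import bot
def rot(a):
    a=np.array(a); return a if a.shape==(3,3) else R.from_quat(a).as_matrix()
def ray(f,u,v,z):
    d=rot(f["attitude"])@np.array([(u-f["cx"])/f["fx"],(v-f["cy"])/f["fy"],1]); e=np.array(f["eye"])
    return e+d*(z-e[2])/d[2]
def proj(f,p):
    c=rot(f["attitude"]).T@(np.array(p)-np.array(f["eye"])); return f["fx"]*c[0]/c[2]+f["cx"],f["fy"]*c[1]/c[2]+f["cy"]
E
python3 - <<'E'
from h import *
for n in("scene","top"):
    f=bot.grab_frame(n); cv2.imwrite(f"pics/{n}0.png",f["color"]); print(n,f["eye"],f["attitude"],f["fx"],f["cx"],f["cy"])
print(bot.observe())
E
```

```text
scene [0.42778304 0.41011066 1.39707432] [-0.16544512  0.97458215 -0.14950794  0.02156221] 431.16980214523556 317.38610335411676 196.1828040552569
top [0.30985716 0.0100833  1.44702235] [ 0.70938216 -0.69932889  0.05343228 -0.06972117] 447.74781991329064 316.449299217967 202.48487590934968
{'clock': 0.1, 'joint_positions': array([-1.40620269,  0.52193167, -0.03634554,  1.59990914,  0.02122164,
        1.02113351, -0.11277773]), 'qvel': array([ 9.88965658e-04, -1.26422429e-03, -5.09467719e-04, -3.12821375e-03,
        2.18854253e-05,  2.84018905e-03,  8.26418533e-04]), 'joint_efforts': array([ 3.15497869e-03, -9.28490710e+01,  1.98360197e+00, -3.70535731e+01,
        1.81411783e-02,  5.29303303e-03, -2.16707770e-05]), 'eef_pos': array([0.14536179, 0.6075627 , 0.23081226]), 'orientation': array([ 1.17108685e-01,  9.93118980e-01, -4.97628911e-04, -1.87817238e-05]), 'contact_force': array([-0.70855876,  0.37140464, -0.64381667]), 'wrist_torque': array([ 0.00542672, -0.01747664, -0.03087987]), 'grip_force': 0.0, 'opening': 0.08537406921326274}
```

View pics/scene0.png

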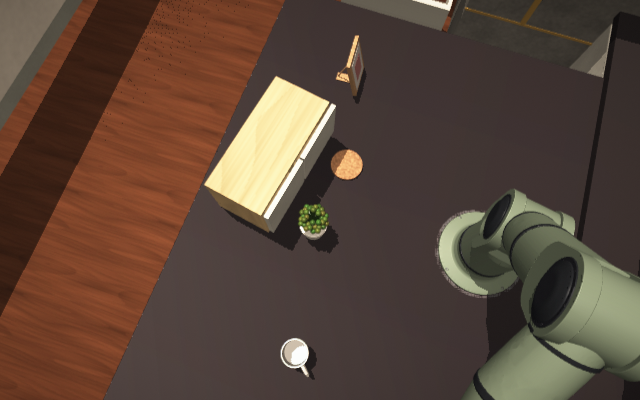

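View pics/top0.png

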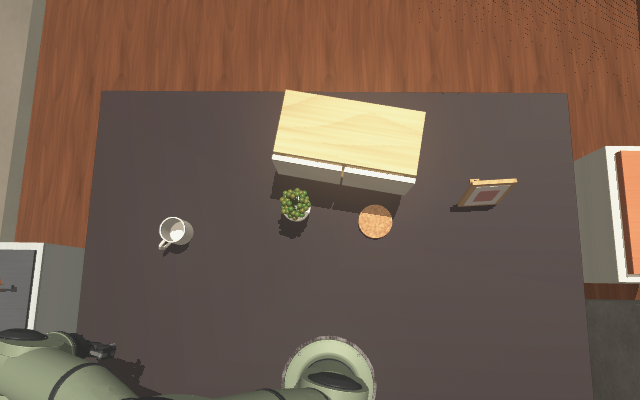

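The top view shows the plant (295,205) before the left door and the trivet (375,222) before the right one, so the right door (345-415, 165-190) is the free one. The frame stands at about (485,195), the mug at (176,231).

Run:
```python
from h import *
f=bot.grab_frame("top"); im=f["color"]
c=cv2.resize(im[80:240,265:435],None,fx=4,fy=3.5,interpolation=cv2.INTER_CUBIC)
c=cv2.resize(im[85:235,265:430],None,fx=4,fy=4,interpolation=cv2.INTER_CUBIC); cv2.imwrite("pics/top1.png",c)
hsv=cv2.cvtColor(im,cv2.COLOR_BGR2HSV)
def comps(m,name,z,amin):
    n,l,s,ce=cv2.connectedComponentsWithStats(m)
    for i in range(1,n):
        if s[i,4]>amin and 80<ce[i,1]<260 and 120<ce[i,0]<540:
            p=cv2.minAreaRect(np.argwhere(l==i)[:,::-1].astype(np.float32)); b=cv2.boxPoints(p)
            print(name,s[i],ce[i].round(1),ray(f,*ce[i],z).round(3)); 
            if name in("white","wood"): print([(q.round(1).tolist(),ray(f,*q,.22)[:2].round(3).tolist()) for q in b])
comps(cv2.inRange(hsv,(0,0,190),(179,40,255)),"white",.22,60)
comps(cv2.inRange(hsv,(12,50,150),(32,160,255)),"wood",.22,500)
comps(cv2.inRange(hsv,(5,100,120),(16,255,255)),"trivet",.012,100)
comps(cv2.inRange(hsv,(28,90,30),(60,255,255)),"plant",.15,40)
```

```text
white [272 154  70  17 364] [306.6 162.3] [0.641 0.07  0.22 ]
[([271.5, 158.8000030517578], [0.65, 0.17]), ([272.3999938964844, 153.6999969482422], [0.665, 0.168]), ([341.70001220703125, 165.6999969482422], [0.632, -0.029]), ([340.8999938964844, 170.8000030517578], [0.617, -0.027])]
white [344 167  72  17 376] [379.5 174.7] [ 0.607 -0.135  0.22 ]
[([343.6000061035156, 171.3000030517578], [0.616, -0.035]), ([344.5, 166.1999969482422], [0.631, -0.037]), ([415.29998779296875, 178.10000610351562], [0.599, -0.235]), ([414.5, 183.10000610351562], [0.584, -0.233])]
white [159 217  26  30 233] [173.2 232.5] [0.437 0.436 0.22 ]
[([159.0, 217.0], [0.479, 0.479]), ([184.0, 217.0], [0.48, 0.409]), ([184.0, 246.0], [0.4, 0.403]), ([159.0, 246.0], [0.399, 0.472])]
wood [ 273   89  153   87 9485] [349.9 132.4] [ 0.73  -0.052  0.22 ]
[([271.8999938964844, 154.6999969482422], [0.662, 0.169]), ([282.70001220703125, 88.0999984741211], [0.864, 0.144]), ([426.5, 111.4000015258789], [0.795, -0.271]), ([415.79998779296875, 177.89999389648438], [0.599, -0.236])]
wood [358 205  35  33 771] [374.5 222.7] [ 0.471 -0.121  0.22 ]
[([352.0, 221.0], [0.475, -0.059]), ([375.0, 198.0], [0.541, -0.122]), ([398.5, 221.5], [0.476, -0.186]), ([375.5, 244.5], [0.411, -0.123])]
trivet [358 205  35  33 767] [374.8 220.7] [ 0.505 -0.144  0.012]
plant [280 188  31  32 583] [294.3 203. ] [0.536 0.107 0.15 ]
```

View pics/top1.png

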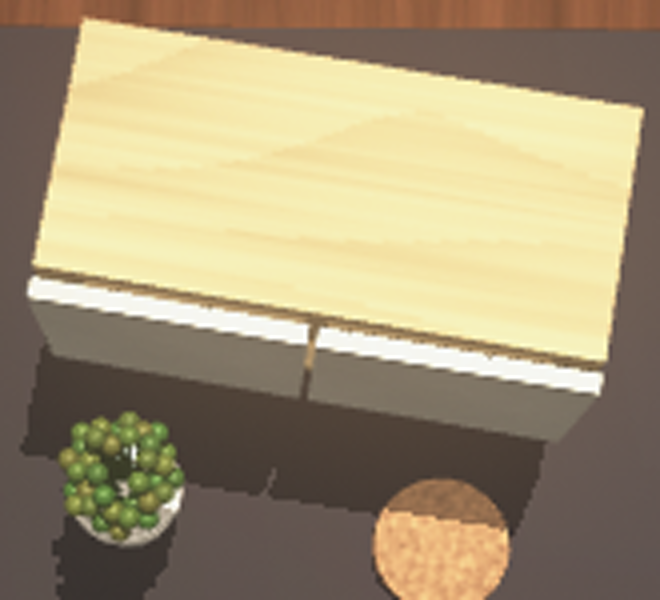

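The crop shows both door top strips clearly, with the gap between the free edges at about crop (310,335), which is full-image (343,169). The measured front is 0.408 m long, against 0.410 given.

```bash
cat >> h.py <<'E'
Y=np.array([.066,.403]); Y/=np.hypot(*Y); X=np.array([Y[1],-Y[0]]); O=np.array([.6165,-.032])+.024*X
def where():
    s=bot.observe(); r=rot(s["orientation"]); p=np.array(s["eef_pos"])
    print("t",round(s["clock"],2),"cup x,y,z mm",(1e3*np.array([X@(p[:2]-O),Y@(p[:2]-O),p[2]])).round(1),"yaw err",round(float(np.arctan2(r[:2,0]@Y,-r[:2,0]@X)),3),"F xyz_c",np.round([X@s["contact_force"][:2],Y@s["contact_force"][:2],s["contact_force"][2]],1))
    return s,p,r
def to(xc,yc,z):
    s,p,r=where(); t=np.r_[O+X*xc/1e3+Y*yc/1e3,z/1e3]; print("shift mm",(r.T@(t-p)*1e3).round(1))
E
python3 - <<'E'
from h import *
f=bot.grab_frame("top")
print(O,X,Y); to(-110,-30,240)
E
```

```text
[ 0.64018448 -0.03587885] [ 0.98685329 -0.16161865] [0.16161865 0.98685329]
t 0.2 cup x,y,z mm [-592.3  555.1  230.9] yaw err 0.073 F xyz_c [-0.4  0.2  0.2]
shift mm [-523.4 -548.6   -8.7]
```

Emit:
send_rows:
  targets:
    - [[-35,-36,-2,-0.07],[-70,-73,-3,-0.07],[-104,-110,-4,-0.07],[-140,-146,-6,-0.07],[-174,-183,-9,-0.07]]
  fingers: 0

```text
clock: 0.62
eef_pos: [0.2506, 0.4258, 0.238]
orientation: [0.082, 0.997, -0.0, -0.0]
contact_force: [1.4, 0.3, 1.3]
opening: 0.0257
grip_force: 0.0
```

```bash
python3 -c "
from h import *
to(-110,-30,240)"
```

```text
t 0.62 cup x,y,z mm [-459.1  392.7  238. ] yaw err 0.002 F xyz_c [1.3 0.6 1.3]
shift mm [-350.1 -421.8   -1.9]
```

Emit:
send_rows:
  targets:
    - [[-26,-32,0,0],[-52,-64,0,0],[-78,-96,0,0],[-104,-128,0,0],[-130,-160,0,0]]

```text
clock: 1.03
eef_pos: [0.3525, 0.2468, 0.2383]
orientation: [0.082, 0.997, 0.0, 0.0]
contact_force: [0.9, 0.5, 0.2]
opening: 0.0002
grip_force: 0.0
```

Emit:
send_rows:
  targets:
    - [[-26,-32,0,0],[-52,-64,0,0],[-78,-96,0,0],[-104,-128,0,0],[-130,-160,0,0]]

```text
clock: 1.45
eef_pos: [0.4546, 0.0675, 0.2384]
orientation: [0.082, 0.997, 0.0, 0.0]
contact_force: [0.9, 1.3, 0.5]
opening: -0.0001
grip_force: 0.0
```

```bash
python3 -c "
from h import *
to(-110,-30,240)"
```

```text
t 1.45 cup x,y,z mm [-199.9   72.   238.4] yaw err 0.002 F xyz_c [0.7 1.4 0.5]
shift mm [ -90.1 -101.8   -1.6]
```

Emit:
send_rows:
  targets:
    - [[-24,-34,0,0],[-48,-68,0,0],[-75,-97,0,0],[-75,-97,35,0],[-75,-97,70,0]]

```text
clock: 1.87
eef_pos: [0.5137, -0.0408, 0.1682]
orientation: [0.084, 0.996, -0.0, 0.002]
contact_force: [0.5, 1.9, -1.4]
opening: 0.0002
grip_force: 0.0
```

Emit:
send_rows:
  targets:
    - [[0,0,0,0],[0,0,0,0],[0,0,0,0]]

```text
clock: 2.12
eef_pos: [0.5126, -0.0383, 0.1697]
orientation: [0.082, 0.997, 0.0, 0.0]
contact_force: [1.1, -0.2, 0.9]
opening: 0.0002
grip_force: 0.0
```

```bash
python3 -c "
from h import *
to(-60,-30,170)
f=bot.grab_frame('top')
cv2.imwrite('pics/top2.png',cv2.resize(f['color'][110:235,290:430],None,fx=4,fy=4,interpolation=cv2.INTER_CUBIC))"
```

```text
t 2.12 cup x,y,z mm [-125.5  -23.   169.7] yaw err 0.002 F xyz_c [ 1.2 -0.   0.9]
shift mm [-65.5  -6.8  -0.3]
```

View pics/top2.png

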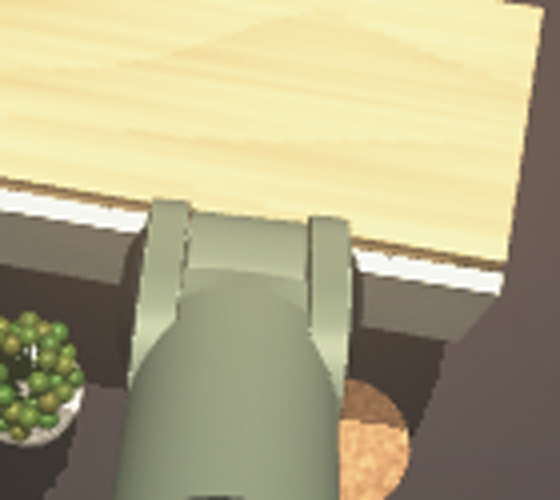

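The arm hides the free edge at crop (250,240); the plant and trivet stand clear and untouched. Now feeling forward.

Emit:
send_rows:
  targets:
    - [[-30,-5,0,0],[-60,-10,0,0],[-80,-10,0,0],[-84,-10,0,0],[-84,-10,0,0]]

```text
clock: 2.58
eef_pos: [0.5946, -0.062, 0.1696]
orientation: [0.082, 0.997, 0.0, 0.001]
contact_force: [-1.5, -0.5, 0.1]
opening: 0.0003
grip_force: 0.0
```

```bash
python3 -c "
from h import *
to(-35,-30,170)"
```

```text
t 2.58 cup x,y,z mm [-40.7 -33.2 169.6] yaw err 0.002 F xyz_c [-1.4 -0.8  0.1]
shift mm [-5.7  3.2 -0.4]
```

Emit:
send_rows:
  targets:
    - [[-2,0,0,0],[-4,0,0,0],[-4,0,0,0]]

```text
clock: 2.83
eef_pos: [0.5972, -0.0625, 0.1688]
orientation: [0.082, 0.997, 0.0, 0.0]
contact_force: [-0.1, -0.1, -0.1]
opening: -0.0001
grip_force: 0.0
```

Emit:
send_rows:
  targets:
    - [[-1,0,0,0],[-2,0,0,0],[-3,0,0,0],[-3,0,0,0]]

```text
clock: 3.17
eef_pos: [0.6, -0.0633, 0.1681]
orientation: [0.082, 0.997, 0.0, -0.0]
contact_force: [-1.7, -0.1, 0.9]
opening: -0.0001
grip_force: 0.0
```

Emit:
send_rows:
  targets:
    - [[-1,0,0,0],[-2,0,0,0],[-3,0,0,0],[-3,0,0,0]]

```text
clock: 3.5
eef_pos: [0.6033, -0.0638, 0.1681]
orientation: [0.082, 0.997, 0.0, -0.0]
contact_force: [-0.8, 0.7, 0.1]
opening: 0.0002
grip_force: 0.0
```

```bash
python3 -c "
from h import *
where()"
```

```text
t 3.5 cup x,y,z mm [-31.9 -33.5 168.1] yaw err 0.002 F xyz_c [-1.   0.6  0.1]
```

Emit:
send_rows:
  targets:
    - [[-1,0,0,0],[-2,0,0,0],[-3,0,0,0],[-3,0,0,0]]

```text
clock: 3.83
eef_pos: [0.6043, -0.0642, 0.1677]
orientation: [0.083, 0.997, 0.0, -0.002]
contact_force: [-15.5, 3.6, 4.9]
opening: -0.0003
grip_force: 0.0
```

Emit:
send_rows:
  targets:
    - [[-1,0,0,0],[-2,0,0,0],[-2,0,0,0],[-2,0,0,0]]

```text
clock: 4.17
eef_pos: [0.6046, -0.0635, 0.1672]
orientation: [0.082, 0.997, 0.001, -0.004]
contact_force: [-26.9, 10.1, 8.7]
opening: 0.0001
grip_force: 0.0
```

```bash
python3 -c "
from h import *
where()"
```

```text
t 4.17 cup x,y,z mm [-30.7 -33.  167.2] yaw err 0.003 F xyz_c [-28.2   5.6   8.7]
```

Firm stop reached, so the catch is freed. Backing off.

Emit:
send_rows:
  targets:
    - [[30,5,0,0],[65,10,0,0],[100,15,0,0],[135,20,0,0],[170,25,0,0]]

```text
clock: 4.58
eef_pos: [0.4432, -0.0118, 0.1682]
orientation: [0.082, 0.997, 0.0, 0.0]
contact_force: [1.5, -0.3, 0.4]
opening: 0.0001
grip_force: 0.0
```

Emit:
send_rows:
  targets:
    - [[0,0,-40,0],[0,0,-80,0],[0,0,-100,0],[0,0,-100,0],[0,0,-100,0]]

```text
clock: 5.0
eef_pos: [0.4453, -0.012, 0.2692]
orientation: [0.082, 0.997, 0.0, 0.002]
contact_force: [-0.5, -0.0, -0.3]
opening: 0.0003
grip_force: 0.0
```

```bash
python3 -c "
from h import *
where()
f=bot.grab_frame('top')
cv2.imwrite('pics/top3.png',cv2.resize(f['color'][110:260,280:440],None,fx=4,fy=4,interpolation=cv2.INTER_CUBIC))
f=bot.grab_frame('scene')
cv2.imwrite('pics/sc3.png',cv2.resize(f['color'][60:260,200:420],None,fx=3,fy=3,interpolation=cv2.INTER_CUBIC))"
```

```text
t 5.0 cup x,y,z mm [-196.2   -7.9  269.2] yaw err 0.002 F xyz_c [-0.5 -0.1 -0.3]
```

View pics/sc3.png

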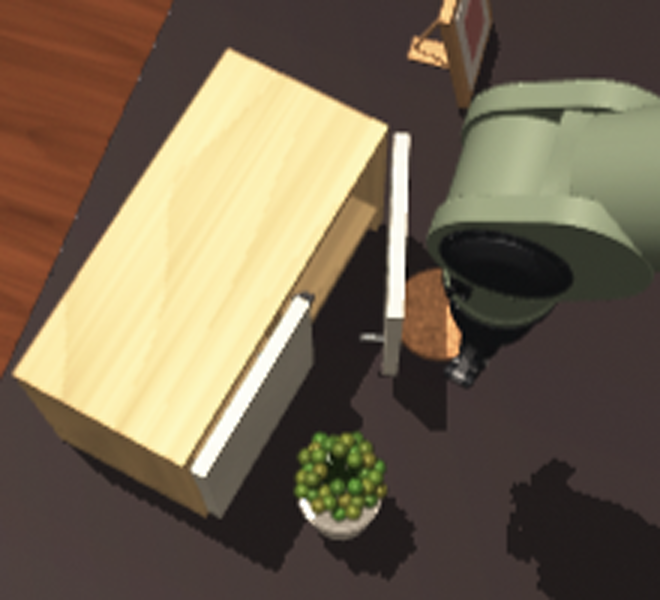

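The right door stands ajar: its top strip runs from crop (402,133) at the hinge to (395,318) at the free end, with a catch pin inside near the free edge at (372,337). The plant, trivet and frame are untouched.

```bash
python3 -c "
from h import *
f=bot.grab_frame('scene')
a=ray(f,200+402/3,60+135/3,.22)[:2]; b=ray(f,200+396/3,60+316/3,.22)[:2]
cc=lambda p:(1e3*np.array([X@(p-O),Y@(p-O)])).round(1)
a,b=cc(a),cc(b); d=b-a; print(a,b,np.hypot(*d),'theta',np.arctan2(-d[0],d[1]))
to(-45,-60,270)"
```

```text
[ -18.6 -203.6] [-106.   -25.6] 198.29967221354653 theta 0.4564307744385014
t 5.15 cup x,y,z mm [-197.2   -8.2  267.3] yaw err 0.003 F xyz_c [0.4 0.  0.2]
shift mm [-152.4  -51.4   -2.8]
```

Emit:
send_rows:
  targets:
    - [[-35,-12,0,0],[-70,-24,0,0],[-105,-36,0,0],[-140,-48,0,0],[-157,-52,0,0]]

```text
clock: 5.57
eef_pos: [0.5931, -0.0917, 0.2663]
orientation: [0.083, 0.997, -0.001, -0.001]
contact_force: [-0.6, -0.4, -1.0]
opening: 0.0002
grip_force: 0.0
```

Emit:
send_rows:
  targets:
    - [[0,0,0,0],[0,0,25,0],[0,0,50,0],[0,0,75,0],[0,0,98,0]]

```text
clock: 5.98
eef_pos: [0.5897, -0.0889, 0.1677]
orientation: [0.082, 0.997, -0.0, -0.001]
contact_force: [1.2, 0.8, 0.0]
opening: -0.0
grip_force: 0.0
```

```bash
python3 -c "
from h import *
to(-64,-66,170)"
```

```text
t 5.98 cup x,y,z mm [-41.2 -60.5 167.7] yaw err 0.003 F xyz_c [1. 1. 0.]
shift mm [22.8 -5.6 -2.2]
```

Emit:
send_rows:
  targets:
    - [[12,-3,0,0],[23,-6,0,0],[36,-12,0,0],[49,-19,0,0],[62,-27,0,0]]

```text
clock: 6.4
eef_pos: [0.5239, -0.1053, 0.1691]
orientation: [0.082, 0.997, -0.0, -0.001]
contact_force: [1.9, 0.0, 0.7]
opening: -0.0
grip_force: 0.0
```

Emit:
send_rows:
  targets:
    - [[8,-8,0,0],[16,-16,0,0],[24,-24,0,0],[31,-31,0,0],[36,-40,0,0]]

```text
clock: 6.82
eef_pos: [0.4824, -0.1394, 0.1701]
orientation: [0.082, 0.997, 0.0, -0.0]
contact_force: [1.8, 0.9, 0.5]
opening: 0.0002
grip_force: 0.0
```

Emit:
send_rows:
  targets:
    - [[6,-10,0,0],[11,-20,0,0],[15,-30,0,0],[18,-42,0,0],[20,-51,0,0]]

```text
clock: 7.23
eef_pos: [0.4544, -0.1875, 0.1702]
orientation: [0.083, 0.997, -0.0, 0.0]
contact_force: [1.1, 1.7, 1.2]
opening: -0.0004
grip_force: 0.0
```

```bash
python3 -c "
from h import *
to(-160,-178,170)
f=bot.grab_frame('scene')
cv2.imwrite('pics/sc4.png',cv2.resize(f['color'][60:260,200:420],None,fx=3,fy=3,interpolation=cv2.INTER_CUBIC))"
```

```text
t 7.23 cup x,y,z mm [-158.9 -179.7  170.2] yaw err 0.003 F xyz_c [0.8 1.8 1.2]
shift mm [1.1 1.7 0.2]
```

View pics/sc4.png

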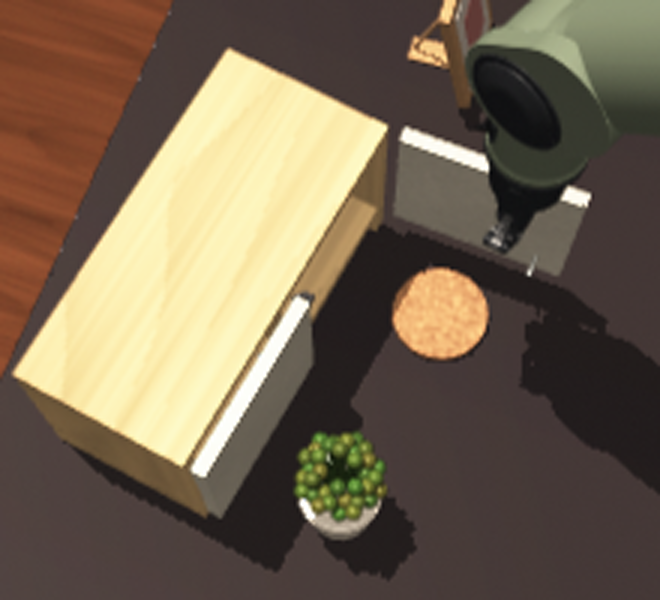

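The door is open, its top strip running from crop (402,135) to (588,198), close to a right angle. Trivet, plant and left door are unchanged. Moving clear.

Emit:
send_rows:
  targets:
    - [[0,15,0,0],[0,40,0,0],[0,70,0,0],[0,70,-30,0],[0,70,-65,0]]

```text
clock: 7.7
eef_pos: [0.4656, -0.1155, 0.2344]
orientation: [0.081, 0.997, -0.0, -0.002]
contact_force: [1.4, -0.6, 0.7]
opening: 0.0001
grip_force: 0.0
```

Emit:
send_rows:
  targets:
    - [[0,35,-30,0],[0,70,-50,0],[0,105,-50,0],[0,140,-50,0],[0,175,-50,0]]

```text
clock: 8.12
eef_pos: [0.4954, 0.0573, 0.2856]
orientation: [0.082, 0.997, 0.0, 0.0]
contact_force: [0.9, -0.3, -0.6]
opening: 0.0001
grip_force: 0.0
```

Emit:
send_rows:
  targets:
    - [[0,0,0,0],[0,0,0,0],[0,0,0,0],[0,0,0,0],[0,0,0,0]]

```text
clock: 8.53
eef_pos: [0.4952, 0.0544, 0.2852]
orientation: [0.083, 0.997, -0.0, -0.0]
contact_force: [0.2, 0.1, 0.2]
opening: -0.0001
grip_force: 0.0
```

```bash
python3 -c "
from h import *
where()
f=bot.grab_frame('top')
cv2.imwrite('pics/top5.png',f['color'])"
```

```text
t 8.53 cup x,y,z mm [-157.7   65.7  285.2] yaw err 0.004 F xyz_c [0.2 0.2 0.2]
```

View pics/top5.png

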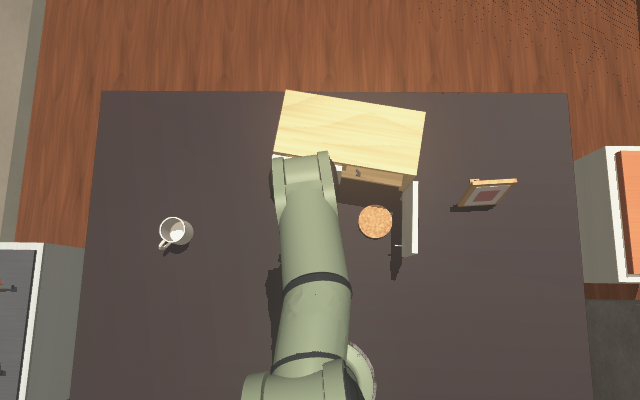

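The right door stands about square (413,182 to 415,253). The trivet (375,222), mug (176,231) and frame (485,192) are where they were, and the arm is clear, above plant height.

```bash
python3 -c "
from plant import bot
print(bot.job_done())"
```

```text
the job is handed in; nothing more can be done
None
```

The right (free) door was pressed in, sprang ajar and was pushed open to about 90°; the blocked door stayed shut, nothing else appeared to move in the images, and the job is handed in (no verdict came back).

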